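# Screw the protective-window cell onto the marking lens without crossing its thread

## Task

Pick up the black knurled protective-window cell from the mat and set it squarely on the threaded nose of the marking lens in the bench holder. Turn it backward (anticlockwise from above) until it drops a step off the thread start, then screw it forward (clockwise) until it is fully home and finger-tight, and let go. Go gently, do not force the thread or overtighten the cell, and leave the bottle and the loupe where they are.

Things in the scene. Friction and masses are not known exactly. Their poses are not given: they have to be found in the camera images.
- window_cell: black round cell, knurled ring round a clear window: 60 mm diameter over the knurl (from 9 mm above its foot up), skirt below 57 mm, 26 mm high, about 160 g. Lies thread down on the blue mat (3 mm thick). Origin: centre of its lower rim, z up. Inside its skirt four short lugs, 90 degrees apart, 3.7 to 6 mm above the lower rim
- cell_seat (a point): centre of the cell's inner ceiling, 14 mm above its lower rim: the face that comes to rest on the lens nose when home. Turned on from there, the thread tightens stiffly: finger-tight is 0.2 to 0.6 N m, reached within some 0.05 to 0.15 rad; well over 1 N m is overtightened. Finger-tight, it stays when let go
- holder: aluminium bench holder, base plate 104 x 96 x 12 mm with a round clamp collar; heavy, does not move. The black lens stands in it, shoulder 60 mm wide at height 52 mm. Origin: centre of the underside, z up. How far the lens is turned in the collar is not known. The tall laser column stands to the left of the work, the monitor in front to the right: keep the arm clear of both
- lens_top (a point): centre of the lens nose's flat top, 73 mm over the bench, on the thread axis (vertical). Top 39 mm wide, bevelled to a 44.4 mm core 3 mm lower, where a right-hand four-start thread begins (51 mm wide, pitch 4 mm, lead 16 mm a turn, four starts 90 degrees apart, radial play 1.2 mm, axial play 1 mm). Ceiling over top: 7.3 mm at the crest of a start, 3.3 mm after the drop, 0 home (75 degrees on)
- ipa_bottle: clear bottle with tan cap, 46 mm wide, 153 mm high, loose bystander. Origin: centre of its underside
- loupe: black eye loupe, 37 mm wide, 32 mm high, loose bystander. Origin: centre of its underside

How it is judged (in metres and radians):
On the way, in this order (a step that is already met when the one before it is completed fails the run):
1. the cell, sitting square on the thread, has been turned back up to the crest of a thread start (z of cell_seat in the frame of lens_top between 0.0063 and 0.0078 m and horizontal distance between cell_seat and lens_top below 0.003 m and angle between window_cell's own z axis and vertical below 0.08 rad and contact force between window_cell and holder above 0.5 N), for 0.12 s.
2. it has dropped a step off the crest, still square on the nose (z of cell_seat in the frame of lens_top between 0.0015 and 0.0045 m and horizontal distance between cell_seat and lens_top below 0.003 m), for 0.05 s.
At the end, for the whole second after the job is handed in: The cell is home on the lens nose: its ceiling within about 1.2 mm of the nose's top, on the axis within 3 mm, square within 0.05 rad, at rest, and screwed tight enough that its own thread load (over 8 N) holds it (z of cell_seat in the frame of lens_top between -0.0015 and 0.0012 m and horizontal distance between cell_seat and lens_top below 0.003 m and angle between window_cell's own z axis and vertical below 0.05 rad and linear speed of window_cell below 0.01 m/s and contact force between window_cell and holder above 8 N); the robot touches nothing.
It fails at once if the thread is forced: over 30 N between cell and lens before the cell is home (contact force between window_cell and holder above 30 N and z of cell_seat in the frame of lens_top above 0.0015 m).
It fails at once if the cell is overtightened: over 600 N of thread load (contact force between window_cell and holder above 600 N).
It fails at once if the bottle or the loupe is pushed away by more than 15 mm, or the bottle is tipped (distance of any of ipa_bottle, loupe from where it was at the start of the episode above 0.015 m or angle between ipa_bottle's own z axis and vertical above 0.3 rad).
It also fails if it takes over 67 s, if anything falls off the work surface, if the arm or the gripper's body presses on something with over 40 N, if the wrist force passes 120 N, or if a joint passes its speed limit or range.

## Robot

A 6-joint arm with a two-finger parallel gripper is mounted at the origin on the work surface; the furniture and walls round the work are solid. World frame = base frame: x ahead of the robot, y to its left, z up, the work surface at z = 0. Lengths are in mm, angles in rad, forces in N, time in s.
With the tool pointing down it reaches from about 400 to 925 mm from the base axis. Payload 12.5 kg.
Tool frame: the origin (TCP) lies on the centre line of the jaws, within the pads' length; the fingertips stand 14 mm ahead of it and the grasp point (between the pads) lies 5 mm behind it; z points along the fingers, y is the direction in which the jaws open and shut (so a half turn about z gives the same grasp; the last joint's range is limited). The gripper opens to 95 mm and grips with 3 to 60 N. Pads are 20 mm wide; open, the fingers measure 119 mm over their backs; the gripper's body (75 mm by 180 mm) begins 59 mm behind the grasp point.
Start: joints at [1.097, 0.491, 1.559, -0, 1.092, -0.106], TCP at [224.711, 583.224, 228.661] pointing down, gripper open.
Joint ranges: [-3.1, 3.1], [-0.84, 2.19], [0.05, 2.79], [-1.13, 4.28], [0.06, 2.93], [-2.69, 2.69]. Speed limits (rad/s): [2.22, 2.22, 2.79, 3.14, 3.14, 3.14].

## Interface

Orientations are given as [roll, pitch, yaw] about the fixed x, y, z axes, in that order (R = Rz(yaw) Ry(pitch) Rx(roll)).
In Python, from cell import * gives the robot as it stands.
- The arm moves only by the tool play_rows, never from a script. Its argument "moves" is a list of rows, each a list of 7 numbers: the shift along the tool's x, y, z in m, then the turn, a rotation vector about the tool's x, y, z in rad, then the opening in per cent of the stroke, from 0 (shut) to 100 (fully open). In form: [[tx, ty, tz, ax, ay, az, claw], ...]. A call has 1 to 8 rows; each row shifts and turns the pose as measured when the row begins, along the tool's axes as they then stand; what a row does not reach is not made up. A row lasts 1/10 s, in which the tool goes at most 50 mm and 8.59 degrees, less where a joint would pass 70% of its speed; a pose out of reach is approached as far as the arm can. A call is refused whole if a number of a shift passes 0.05 or a number of a turn 0.15, either way. A call with a gripper value outside its range is refused whole. The fingers move at their own pace and stop on an object; the grip force is fixed at half the most. Time passes only in rows, so rows that do not move let the fingers close. It gives the time, the measured TCP pose, the force and the opening at its end, in the units of the state.
- state(): the state, without advancing time (a new reading comes with each control period).
- read_camera(name): name is "scene" or "top" or "wrist"; returns a dict with "img" (480x640x3 uint8, red, green, blue), "fx", "fy", "cx", "cy" (pixels), "R" (3x3) and "t" (3): a world point X has camera coordinates R X + t. Camera axes: x right, y down, z forward; pixel columns grow to the right and rows downward; lengths in mm; the calibration is good to about 2 mm. A picture is of the moment at which its call begins. There is no depth.
- job_done(): hands the job in, once; it reports no verdict.
The state is a dict: "t": time; "joints": joint angles; "qvel": joint speeds; "tau": joint torques, N m; "eef_pos": TCP position; "tcp_rot": TCP orientation; "ft_force": force on the tool from outside, world axes, zero at the start; "moment": the same for the moment, N m; "opening": opening from 0.0 (shut) to 1.0 (fully open).
Only numpy, scipy, OpenCV 4.12 (cv2) and the standard library are available. Lean on these libraries where they do the work, as an engineer would, in place of code of your own. Each camera call takes 0.05 s, during which the arm holds its last target.

## Working session

There is one attempt and no reset: what is moved stays moved. The work goes in short steps, Python scripts to look and compute and a tool call to move; the robot and the scene stay as the last step left them, time stands still between calls to the robot, and variables do not carry over. Pictures are saved under pics/ and viewed, and the job is handed in when it is done.

Besides the shell and the picture viewer there is one more tool, called after "Call:" in YAML: its name, and indented under it one key for each argument. play_rows: Moves the arm, as the interface text tells. Its arguments: {"type":"object","properties":{"moves":{"type":"array"}},"required":["moves"]}

```bash
mkdir -p pics; ls; cat > h.py <<'E'
from cell import *
import numpy as np, cv2
def snap(name,fn):
    c=read_camera(name); cv2.imwrite('pics/'+fn,c['img'][:,:,::-1]); np.savez('pics/'+fn+'.npz',**c); return c
def onplane(c,u,v,z):
    R=np.array(c['R']);t=np.array(c['t']).ravel()
    C=-R.T@t; d=R.T@np.array([(u-c['cx'])/c['fx'],(v-c['cy'])/c['fy'],1]); return C+d*(z-C[2])/d[2]
def proj(c,X):
    p=np.array(c['R'])@np.array(X)+np.array(c['t']).ravel(); return c['fx']*p[0]/p[2]+c['cx'],c['fy']*p[1]/p[2]+c['cy']
E
python3 - <<'E'
from h import *
for n in ['scene','top','wrist']:
    c=snap(n,n+'0.png'); print(n,c['fx'],c['cx'],c['cy'],(-np.array(c['R']).T@np.array(c['t']).ravel()).round(1))
print(state())
E
```

```text
pics
scene 583.7679425479627 317.40879329256876 243.7829325176848 [ 60.2 518.8 420.2]
top 531.6696493657063 307.9468513945543 245.65711911960364 [502.4 -52.8 940.6]
wrist 373.22322639487055 317.1428805781203 243.31848718243089 [151.2 612.8 384.1]
{'t': 0.15, 'joints': array([ 1.09738322e+00,  4.91397266e-01,  1.55930716e+00,  6.78649212e-06,
        1.09169126e+00, -1.05593476e-01]), 'qvel': array([-0.00013512, -0.0029367 , -0.00155923, -0.00031386,  0.00120367,
        0.00039823]), 'tau': array([ 9.50195899e-04, -6.12898779e+01, -2.58274788e+01,  6.92544901e-02,
        4.74539213e-02, -6.06095568e-05]), 'eef_pos': array([224.63766808, 583.06082257, 228.21157722]), 'tcp_rot': array([-3.14079473e+00, -9.06238122e-05,  2.77376985e+00]), 'ft_force': array([-0.11049658, -0.52584946,  0.29208333]), 'moment': array([ 0.00766372, -0.00190288,  0.00215057]), 'opening': 0.9970712239203476}
```

View pics/top0.png

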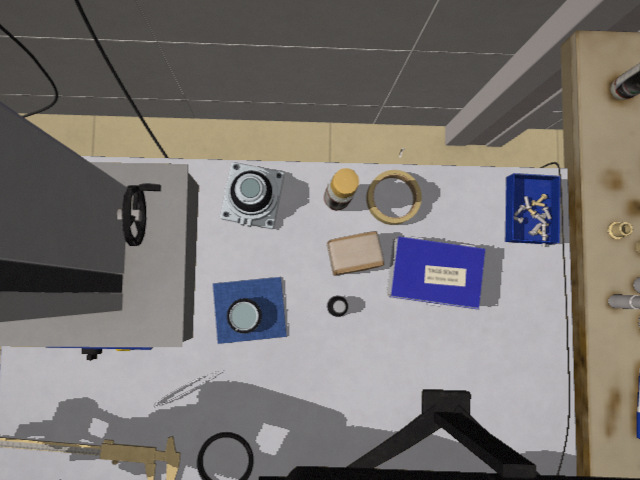

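View pics/scene0.png

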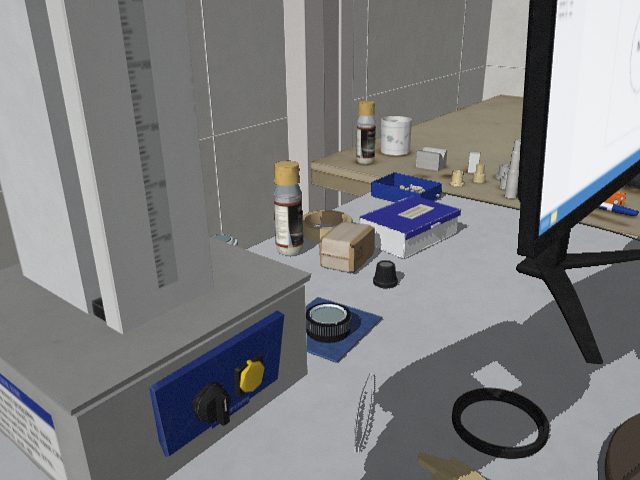

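View pics/wrist0.png

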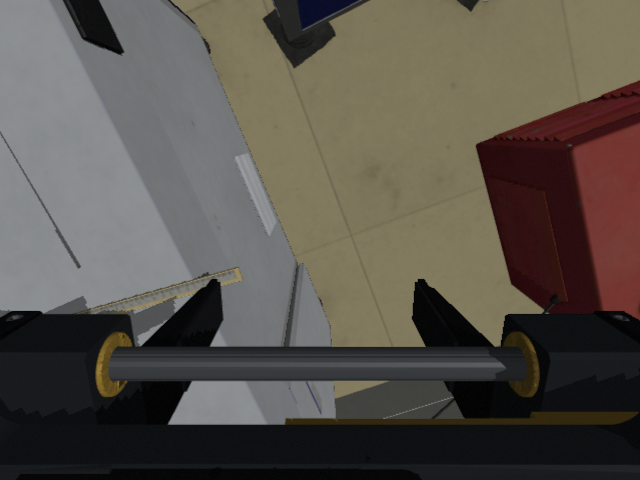

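```bash
python3 - <<'E'
from h import *
c=dict(np.load('pics/top0.png.npz'))
im=cv2.imread('pics/top0.png')
a=cv2.resize(im[150:240,205:300],None,fx=6,fy=6,interpolation=cv2.INTER_CUBIC)
b=cv2.resize(im[270:350,200:300],None,fx=6,fy=6,interpolation=cv2.INTER_CUBIC)
cv2.imwrite('pics/ca.png',a);cv2.imwrite('pics/cb.png',b)
print(np.array(c['R']).round(3))
for n,u,v,z in [('cell',244,316,29),('lens',251,189,73),('bottlecap',344,180,153),('loupe',338,306,32),('pedestal corner',196,165,100),('ped2',194,345,100),('wood',355,255,40),('box',435,270,50)]: print(n,onplane(c,u,v,z).round(1))
E
```

```text
[[ 0.015 -0.999  0.045]
 [-0.996 -0.019 -0.091]
 [ 0.091 -0.044 -0.995]]
cell [464.6  13.7  29. ]
lens [674.2   4.3  73. ]
bottlecap [ 675.5 -140.5  153. ]
loupe [ 483.7 -145.6   32. ]
pedestal corner [705.6  90.9 100. ]
ped2 [422.   84.4 100. ]
wood [ 570.8 -173.1   40. ]
box [ 547.  -308.2   50. ]
```

View pics/ca.png

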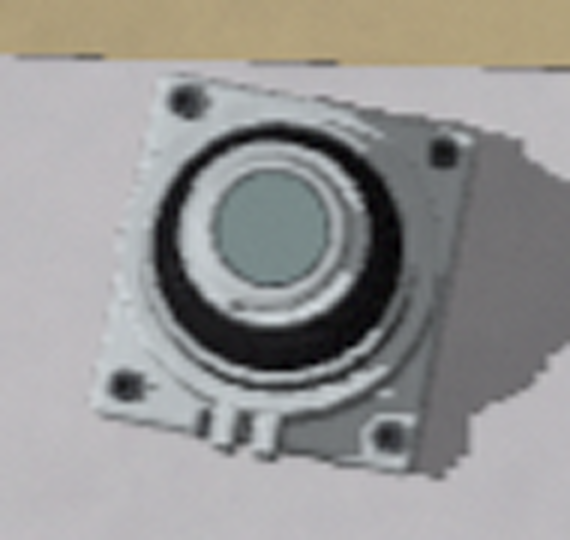

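View pics/cb.png

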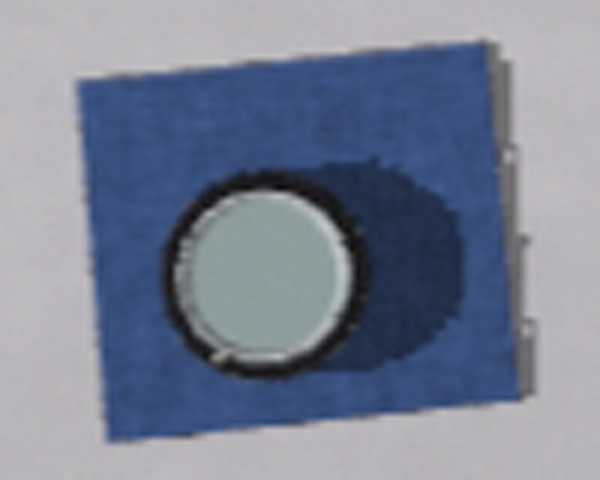

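```bash
python3 - <<'E'
from h import *
c=dict(np.load('pics/top0.png.npz')); s=dict(np.load('pics/scene0.png.npz'))
def tri(p,q):
    A=[];b=[]
    for cc,uv in((c,p),(s,q)):
        C=onplane(cc,*uv,0);D=onplane(cc,*uv,100)-C;D/=np.linalg.norm(D);P=np.eye(3)-np.outer(D,D);A.append(P);b.append(P@C)
    return np.linalg.lstsq(np.vstack(A),np.hstack(b),rcond=None)[0].round(1)
print('ped',tri((194,345),(308,277)))
print('cell',tri((244.3,315.8),(329,318)))
print('cell',onplane(c,244.3,315.8,27),'top',onplane(c,250.2,188,73),'sh',onplane(c,251.25,191.2,52))
for z in(150,250,350,450):print(z,onplane(c,123,250,z).round(),onplane(c,160,187,z).round())
# column: base point in scene on pedestal top
for z in (150,):
  print(onplane(s,213,293,z),onplane(s,120,333,z))
im=cv2.imread('pics/scene0.png');cv2.imwrite('pics/cc.png',cv2.resize(im[280:370,270:400],None,fx=6,fy=6,interpolation=cv2.INTER_CUBIC))
cv2.imwrite('pics/cd.png',cv2.resize(im[180:300,190:310],None,fx=5,fy=5,interpolation=cv2.INTER_CUBIC))
E
```

```text
ped [428.5  84.7 121.2]
cell [464.2  13.5  20.5]
cell [464.84942391  13.31598599  27.        ] top [675.83608702   5.69780839  73.        ] sh [674.60107507   5.21248775  52.        ]
150 [564. 184. 150.] [659. 134. 150.]
250 [556. 154. 250.] [639. 111. 250.]
350 [548. 124. 350.] [619.  87. 350.]
450 [540.  94. 450.] [599.  63. 450.]
[447.23767412 210.0595287  150.        ] [456.72609635 304.89585502 150.        ]
```

View pics/cd.png

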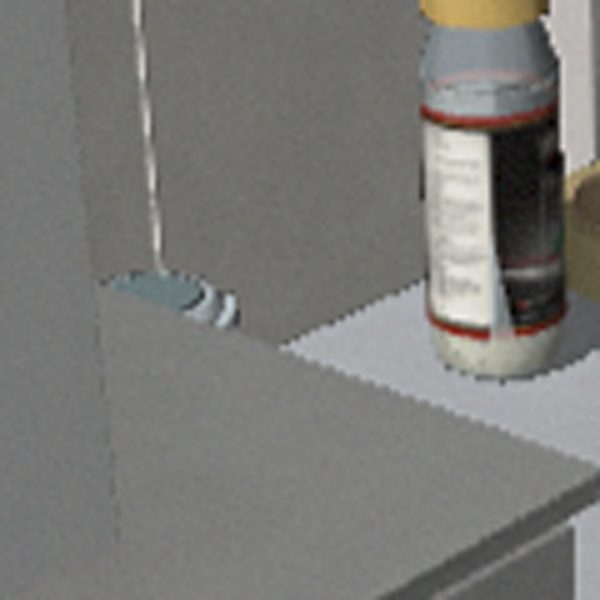

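```bash
python3 - <<'E'
from h import *
s=dict(np.load('pics/scene0.png.npz'));c=dict(np.load('pics/top0.png.npz'))
for p in[(213,293),(120,333),(98,322),(308,277),(70,412)]: print(p,onplane(s,*p,121).round())
for p in[(123,240),(123,310),(0,290)]: print(p,[onplane(c,*p,z).round().tolist() for z in(121,400,600)])
E
```

```text
(213, 293) [489. 177. 121.]
(120, 333) [499. 282. 121.]
(98, 322) [533. 284. 121.]
(308, 277) [433.  88. 121.]
(70, 412) [434. 369. 121.]
(123, 240) [[581.0, 194.0, 121.0], [554.0, 110.0, 400.0], [535.0, 50.0, 600.0]]
(123, 310) [[475.0, 189.0, 121.0], [484.0, 107.0, 400.0], [491.0, 48.0, 600.0]]
(0, 290) [[502.0, 372.0, 121.0], [502.0, 227.0, 400.0], [502.0, 124.0, 600.0]]
```

Call:
play_rows:
  moves:
    - [0,0,-0.02,0,0,0,100]
    - [0,0,0,0,0,0.1,100]

```text
t: 0.35
eef_pos: [224.5, 582.8, 247.9]
tcp_rot: [-3.139, -0.0, 2.673]
ft_force: [-0.3, -0.3, -0.6]
opening: 0.995
```

```bash
cat >> h.py <<'E'
def plan(wps,claw,step=40,dyaw=0.14,pos=None,yaw=None):
    st=state(); p=np.array(st['eef_pos'] if pos is None else pos,float); y=st['tcp_rot'][2] if yaw is None else yaw
    rows=[]
    for w in wps:
        tp=np.array(w[:3],float); ty=w[3] if len(w)>3 else y
        n=max(1,int(np.ceil(max(np.linalg.norm(tp-p)/step,abs(ty-y)/dyaw))))
        for i in range(n):
            d=(tp-p)/(n-i); a=(ty-y)/(n-i)
            X=np.array([np.cos(y),np.sin(y),0]);Y=np.array([np.sin(y),-np.cos(y),0])
            rows.append([round(X@d/1000,4),round(Y@d/1000,4),round(-d[2]/1000,4),0,0,round(-a,3),claw]); p=p+d;y=y+a
    for i in range(0,len(rows),8): print(rows[i:i+8])
E
python3 - <<'E'
from h import *
plan([(225,400,250),(300,270,250),(380,130,250),(400,20,250),(410,13,250,1.685)],100,step=42)
E
```

```text
[[np.float64(-0.0166), np.float64(-0.0326), np.float64(-0.0004), 0, 0, np.float64(-0.0), 100], [np.float64(-0.0166), np.float64(-0.0326), np.float64(-0.0004), 0, 0, np.float64(-0.0), 100], [np.float64(-0.0166), np.float64(-0.0326), np.float64(-0.0004), 0, 0, np.float64(-0.0), 100], [np.float64(-0.0166), np.float64(-0.0326), np.float64(-0.0004), 0, 0, np.float64(-0.0), 100], [np.float64(-0.0166), np.float64(-0.0326), np.float64(-0.0004), 0, 0, np.float64(-0.0), 100], [np.float64(-0.0314), np.float64(-0.0205), np.float64(-0.0), 0, 0, np.float64(-0.0), 100], [np.float64(-0.0314), np.float64(-0.0205), np.float64(-0.0), 0, 0, np.float64(-0.0), 100], [np.float64(-0.0314), np.float64(-0.0205), np.float64(-0.0), 0, 0, np.float64(-0.0), 100]]
[[np.float64(-0.0314), np.float64(-0.0205), np.float64(-0.0), 0, 0, np.float64(-0.0), 100], [np.float64(-0.0336), np.float64(-0.0222), np.float64(-0.0), 0, 0, np.float64(-0.0), 100], [np.float64(-0.0336), np.float64(-0.0222), np.float64(-0.0), 0, 0, np.float64(-0.0), 100], [np.float64(-0.0336), np.float64(-0.0222), np.float64(-0.0), 0, 0, np.float64(-0.0
[... 399 characters left out ...]
float64(-0.0002), np.float64(-0.0), 0, 0, np.float64(0.124), 100], [np.float64(-0.0015), np.float64(-0.0), np.float64(-0.0), 0, 0, np.float64(0.124), 100], [np.float64(-0.0015), np.float64(0.0002), np.float64(-0.0), 0, 0, np.float64(0.124), 100], [np.float64(-0.0015), np.float64(0.0003), np.float64(-0.0), 0, 0, np.float64(0.124), 100], [np.float64(-0.0014), np.float64(0.0005), np.float64(-0.0), 0, 0, np.float64(0.124), 100], [np.float64(-0.0014), np.float64(0.0007), np.float64(-0.0), 0, 0, np.float64(0.124), 100], [np.float64(-0.0013), np.float64(0.0009), np.float64(-0.0), 0, 0, np.float64(0.124), 100], [np.float64(-0.0011), np.float64(0.001), np.float64(-0.0), 0, 0, np.float64(0.124), 100]]
```

Call:
play_rows:
  moves:
    - [-0.017,-0.033,0,0,0,0,100]
    - [-0.017,-0.033,0,0,0,0,100]
    - [-0.017,-0.033,0,0,0,0,100]
    - [-0.017,-0.033,0,0,0,0,100]
    - [-0.017,-0.033,0,0,0,0,100]
    - [-0.031,-0.021,0,0,0,0,100]
    - [-0.031,-0.021,0,0,0,0,100]
    - [-0.031,-0.021,0,0,0,0,100]

```text
t: 1.15
eef_pos: [277.9, 290.9, 246.5]
tcp_rot: [-3.137, -0.0, 2.676]
ft_force: [-0.4, -0.1, -0.2]
opening: 1.001
```

Call:
play_rows:
  moves:
    - [-0.031,-0.021,0,0,0,0,100]
    - [-0.034,-0.022,0,0,0,0,100]
    - [-0.034,-0.022,0,0,0,0,100]
    - [-0.034,-0.022,0,0,0,0,100]

```text
t: 1.55
eef_pos: [359.2, 147.8, 247.3]
tcp_rot: [-3.138, 0.0, 2.678]
ft_force: [0.4, 0.4, 0.4]
opening: 1.001
```

Call:
play_rows:
  moves:
    - [-0.025,-0.024,0,0,0,0,100]
    - [-0.025,-0.024,0,0,0,0,100]
    - [-0.025,-0.024,0,0,0,0,100]
    - [-0.017,-0.016,0,0,0,0.14,100]
    - [0,0,0,0,0,0.14,100]
    - [0,0,0,0,0,0.14,100]
    - [0,0,0,0,0,0.14,100]
    - [0,0,0,0,0,0.14,100]

```text
t: 2.35
eef_pos: [404.8, 17.3, 247.3]
tcp_rot: [-3.139, 0.003, 1.946]
ft_force: [-0.6, -0.0, -1.0]
opening: 1.001
```

Call:
play_rows:
  moves:
    - [0,0,0,0,0,0.14,100]
    - [0,0,0,0,0,0.14,100]
    - [0,0,0,0,0,0,100]

```text
t: 2.65
eef_pos: [404.5, 17.2, 247.1]
tcp_rot: [-3.14, 0.003, 1.651]
ft_force: [0.5, -0.0, 0.4]
opening: 0.999
```

```bash
python3 - <<'E'
from h import *
c=snap('wrist','w1.png'); s=state(); print(s['joints'].round(3),s['eef_pos'].round(1),s['tcp_rot'].round(4)); print((-np.array(c['R']).T@np.array(c['t']).ravel()).round(1),np.array(c['R']).round(3))
print(proj(c,(464.8,13.3,29)),proj(c,(675,5.5,73)))
E
```

```text
[-0.119  0.152  2.032 -0.004  0.959 -0.201] [404.5  17.2 247.1] [-3.1395  0.0033  1.6557]
[399.   98.  402.8] [[ 0.997  0.08  -0.002]
 [ 0.077 -0.955  0.285]
 [ 0.021 -0.284 -0.959]]
(np.float64(374.9027013522411), np.float64(223.32941267414208)) (np.float64(604.589963627921), np.float64(260.11186257498963))
```

View pics/w1.png

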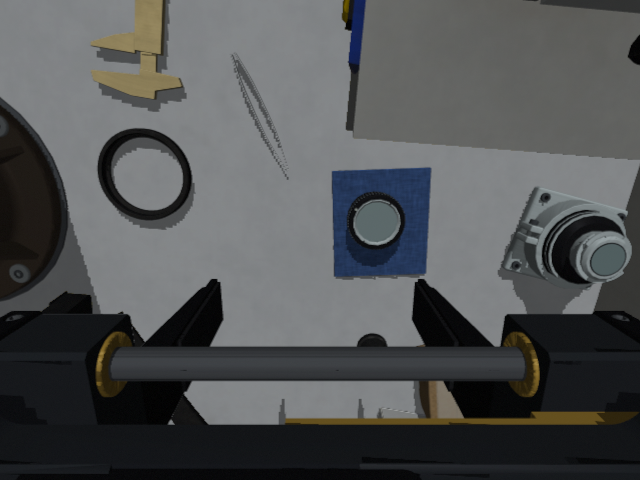

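```bash
sed -i 's/rows.append(\[round(X@d\/1000,4),round(Y@d\/1000,4),round(-d\[2\]\/1000,4),0,0,round(-a,3),claw\])/rows.append([float(round(v,4)) for v in (X@d\/1000,Y@d\/1000,-d[2]\/1000,0,0,-a,claw)])/' h.py; python3 - <<'E'
from h import *
plan([(464.8,13.3,200),(464.8,13.3,120)],100)
E
```

```text
[[-0.0045, 0.0299, 0.0235, 0.0, 0.0, -0.0, 100.0], [-0.0045, 0.0299, 0.0235, 0.0, 0.0, -0.0, 100.0], [0.0, 0.0, 0.04, 0.0, 0.0, -0.0, 100.0], [0.0, 0.0, 0.04, 0.0, 0.0, -0.0, 100.0]]
```

Call:
play_rows:
  moves:
    - [-0.0045,0.03,0.0235,0,0,0,100]
    - [-0.0045,0.03,0.0235,0,0,0,100]
    - [0,0,0.04,0,0,0,100]
    - [0,0,0.04,0,0,0,100]
    - [0,0,0,0,0,0,100]

```text
t: 3.2
eef_pos: [468.7, 12.8, 117.5]
tcp_rot: [3.138, 0.005, 1.679]
ft_force: [0.4, -0.4, 0.6]
opening: 1.0
```

```bash
python3 - <<'E'
from h import *
c=snap('wrist','w2.png'); s=state(); print(s['joints'].round(3),s['eef_pos'].round(1),s['tcp_rot'].round(4))
im=c['img'][:,:,::-1].copy()
for a in np.linspace(0,6.28,24):
    u,v=proj(c,(464.8+30*np.cos(a),13.3+30*np.sin(a),29)); cv2.circle(im,(int(round(u)),int(round(v))),1,(0,0,255),-1)
cv2.imwrite('pics/w2b.png',im)
E
```

```text
[-0.112  0.433  2.051 -0.006  0.65  -0.215] [469.5  12.7 119.6] [3.1355 0.0051 1.6789]
```

View pics/w2b.png

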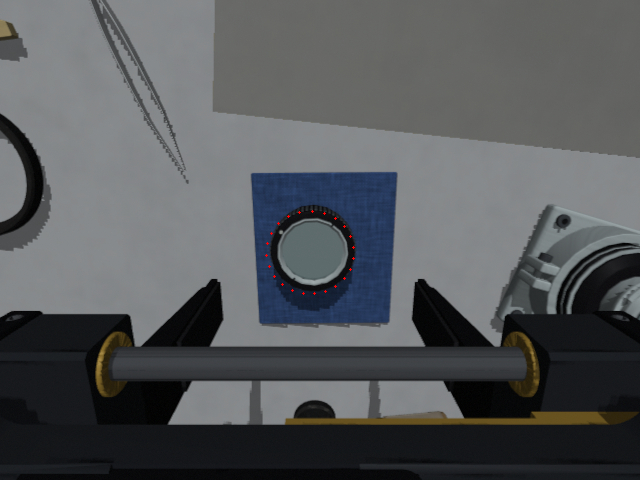

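Call:
play_rows:
  moves:
    - [0,-0.004,0,0,0,0.05,100]
    - [0,0,0,0,0,0,100]
    - [0,0,0,0,0,0,100]

```text
t: 3.55
eef_pos: [467.1, 12.3, 124.3]
tcp_rot: [3.131, 0.006, 1.635]
ft_force: [0.2, -0.7, 0.3]
opening: 1.001
```

```bash
python3 - <<'E'
from h import *
s=state(); print(s['joints'].round(3),s['eef_pos'].round(1),s['tcp_rot'].round(4))
c=snap('wrist','w3.png'); 
im=c['img'][:,:,::-1].copy()
for a in np.linspace(0,6.28,24):
    u,v=proj(c,(464.8+30*np.cos(a),13.3+30*np.sin(a),29)); cv2.circle(im,(int(round(u)),int(round(v))),0,(0,0,255),-1)
for z in (10,15,20,25,30,60,120):
   print(z,proj(c,(s['eef_pos'][0],s['eef_pos'][1],z)))
cv2.imwrite('pics/w3b.png',cv2.resize(im[190:310,240:400],None,fx=5,fy=5,interpolation=cv2.INTER_CUBIC))
E
```

```text
[-0.113  0.421  2.055 -0.006  0.653 -0.172] [467.1  12.3 124.3] [3.1308 0.0057 1.6347]
10 (np.float64(314.4150089502799), np.float64(243.8538011650411))
15 (np.float64(314.44349048603016), np.float64(245.79901437495937))
20 (np.float64(314.47297423560383), np.float64(247.81267612591054))
25 (np.float64(314.5035140455245), np.float64(249.89846399237425))
30 (np.float64(314.5351676900496), np.float64(252.06032380260933))
60 (np.float64(314.7523116722186), np.float64(266.89068078452004))
120 (np.float64(315.39880832903646), np.float64(311.0446845586575))
```

View pics/w3b.png

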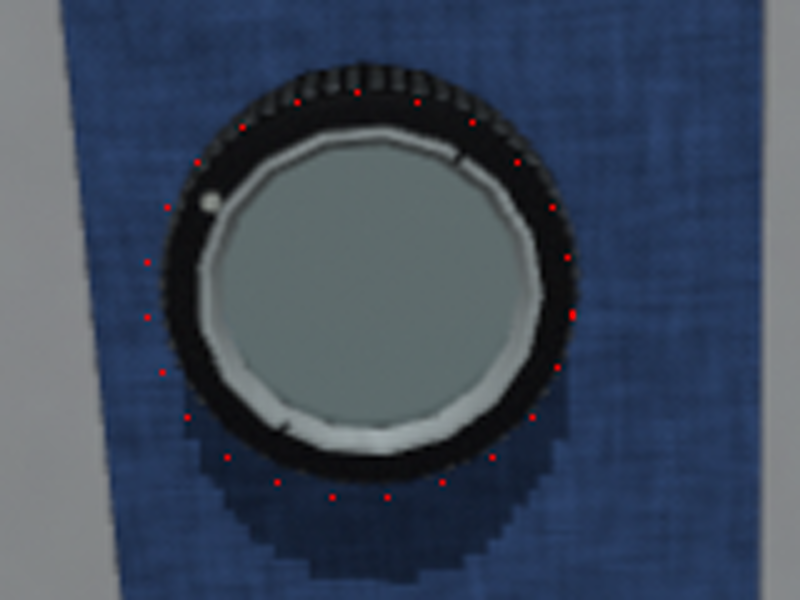

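```bash
python3 - <<'E'
from h import *
plan([(465.8,14.3,84),(465.8,14.3,45)],100)
E
```

```text
[[0.0011, -0.0006, 0.0202, 0.0, 0.0, -0.0, 100.0], [0.0011, -0.0006, 0.0202, 0.0, 0.0, -0.0, 100.0], [0.0, 0.0, 0.039, 0.0, 0.0, -0.0, 100.0]]
```

Call:
play_rows:
  moves:
    - [0.002,-0.0012,0.02,0.011,0.006,0,100]
    - [0,0,0.02,0,0,0,100]
    - [0,0,0.02,0,0,0,100]
    - [0,0,0.014,0,0,0,100]
    - [0,0,0,0,0,0,100]

```text
t: 4.1
eef_pos: [469.8, 14.0, 53.6]
tcp_rot: [3.131, 0.002, 1.642]
ft_force: [0.5, -0.1, 0.5]
opening: 0.996
```

Call:
play_rows:
  moves:
    - [0,0,0,0,0,0,100]
    - [0,0,0,0,0,0,100]

```text
t: 4.3
eef_pos: [470.6, 13.9, 55.3]
tcp_rot: [3.129, 0.002, 1.644]
ft_force: [0.2, 0.1, -1.3]
opening: 1.001
```

Call:
play_rows:
  moves:
    - [0.0,-0.0045,0.012,0.012,0.002,0,100]
    - [0,0,0,0,0,0,100]

```text
t: 4.5
eef_pos: [466.6, 13.5, 43.9]
tcp_rot: [3.139, 0.0, 1.644]
ft_force: [0.1, 0.0, -0.6]
opening: 1.001
```

Call:
play_rows:
  moves:
    - [0,0,0,0,0,0,100]
    - [0,0,0,0,0,0,100]

```text
t: 4.7
eef_pos: [466.6, 13.5, 43.9]
tcp_rot: [3.139, 0.0, 1.644]
ft_force: [0.3, 0.1, -0.1]
opening: 1.001
```

Call:
play_rows:
  moves:
    - [0.0008,-0.0006,0.008,0.002,0,0,100]
    - [0,0,0.008,0,0,0,100]
    - [0,0,0.006,0,0,0,100]
    - [0,0,0,0,0,0,100]
    - [0,0,0,0,0,0,100]

```text
t: 5.2
eef_pos: [465.9, 14.3, 19.7]
tcp_rot: [-3.142, 0.0, 1.645]
ft_force: [0.3, -0.2, 0.6]
opening: 0.999
```

Call:
play_rows:
  moves:
    - [0,0,-0.0015,0,0,0,100]
    - [0,0,0,0,0,0,0]
    - [0,0,0,0,0,0,0]
    - [0,0,0,0,0,0,0]
    - [0,0,0,0,0,0,0]
    - [0,0,0,0,0,0,0]

```text
t: 5.8
eef_pos: [466.1, 14.3, 21.9]
tcp_rot: [3.141, 0.0, 1.645]
ft_force: [-1.8, -0.3, 0.0]
opening: 0.635
```

Call:
play_rows:
  moves:
    - [0,0,0,0,0,0,0]
    - [0,0,0,0,0,0,0]
    - [0,0,0,0,0,0,0]

```text
t: 6.1
eef_pos: [466.1, 14.3, 21.9]
tcp_rot: [3.141, 0.0, 1.645]
ft_force: [0.3, -0.5, 0.9]
opening: 0.623
```

Call:
play_rows:
  moves:
    - [0,0,-0.01,0,0,0,0]
    - [0,0,-0.02,0,0,0,0]
    - [0,0,-0.025,0,0,0,0]
    - [0,0,-0.025,0,0,0,0]
    - [0,0,-0.02,0,0,0,0]
    - [0,0,-0.01,0,0,0,0]
    - [0,0,0,0,0,0,0]
    - [0,0,0,0,0,0,0]

```text
t: 6.9
eef_pos: [464.7, 14.5, 139.4]
tcp_rot: [-3.141, 0.0, 1.645]
ft_force: [-0.2, -1.0, -1.0]
opening: 0.623
```

```bash
python3 - <<'E'
from h import *
s=state(); print(s['joints'].round(3),s['eef_pos'].round(1),s['tcp_rot'].round(4),s['ft_force'].round(2),s['moment'].round(3))
c=snap('wrist','w4.png'); s=state();print(s['eef_pos'].round(1))
p=s['eef_pos'];im=c['img'][:,:,::-1].copy()
for a in np.linspace(0,6.28,24):
    u,v=proj(c,(p[0]+30*np.cos(a),p[1]+30*np.sin(a),p[2]+7.1)); cv2.circle(im,(int(round(u)),int(round(v))),0,(0,0,255),-1)
cv2.imwrite('pics/w4b.png',im)
cv2.imwrite('pics/w4c.png',cv2.resize(im[220:400,220:420],None,fx=4,fy=4,interpolation=cv2.INTER_CUBIC)[:600])
plan([(670,5.5,125)],0)
E
```

```text
[-0.111  0.396  2.039 -0.     0.706 -0.185] [464.7  14.5 139.4] [-3.1413e+00  1.0000e-04  1.6446e+00] [-0.16 -0.98 -1.02] [-0.078  0.054  0.005]
[464.7  14.5 139.2]
[[-0.004, 0.034, 0.0024, 0.0, 0.0, -0.0, 0.0], [-0.004, 0.034, 0.0024, 0.0, 0.0, -0.0, 0.0], [-0.004, 0.034, 0.0024, 0.0, 0.0, -0.0, 0.0], [-0.004, 0.034, 0.0024, 0.0, 0.0, -0.0, 0.0], [-0.004, 0.034, 0.0024, 0.0, 0.0, -0.0, 0.0], [-0.004, 0.034, 0.0024, 0.0, 0.0, -0.0, 0.0]]
```

View pics/w4b.png

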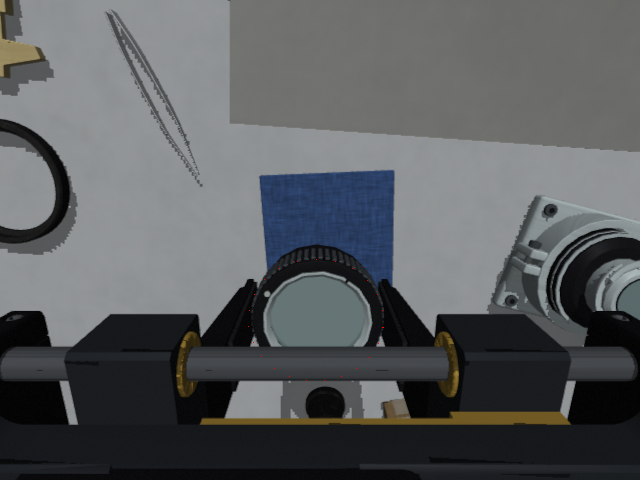

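View pics/w4c.png

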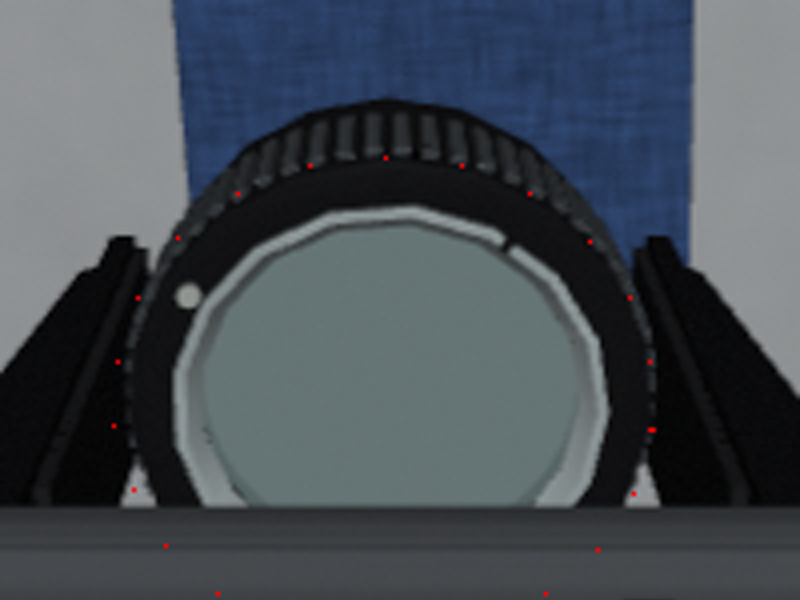

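Call:
play_rows:
  moves:
    - [-0.004,0.034,0,0,0,0,0]
    - [-0.004,0.034,0,0,0,0,0]
    - [-0.004,0.034,0,0,0,0,0]
    - [-0.003,0.025,0,0,0,0,0]
    - [0,0,0,0,0,0,0]
    - [0,0,0,0,0,0,0]
    - [0,0,0,0,0,0,0]

```text
t: 7.65
eef_pos: [592.8, 9.1, 132.2]
tcp_rot: [-3.129, -0.002, 1.644]
ft_force: [-0.4, 1.0, -1.0]
opening: 0.628
```

```bash
python3 - <<'E'
from h import *
s=state(); print(s['joints'].round(3),s['eef_pos'].round(1),s['tcp_rot'].round(4),s['ft_force'].round(2),s['moment'].round(3))
c=snap('wrist','w5.png');im=c['img'][:,:,::-1].copy()
for r,z in((19.5,73),(30,52)):
  for a in np.linspace(0,6.28,24):
    u,v=proj(c,(676+r*np.cos(a),5.5+r*np.sin(a),z)); cv2.circle(im,(int(round(u)),int(round(v))),0,(0,0,255),-1)
cv2.imwrite('pics/w5b.png',im)
u,v=map(int,proj(c,(676,5.5,65)));print(u,v)
cv2.imwrite('pics/w5c.png',cv2.resize(im[v-65:v+65,u-75:u+75],None,fx=5,fy=5,interpolation=cv2.INTER_CUBIC)[:600])
E
```

```text
[-0.096  0.561  1.73  -0.     0.864 -0.17 ] [592.8   9.1 132.2] [-3.1286e+00 -2.1000e-03  1.6444e+00] [-0.36  0.99 -0.97] [-0.065  0.064 -0.025]
446 280
```

View pics/w5b.png

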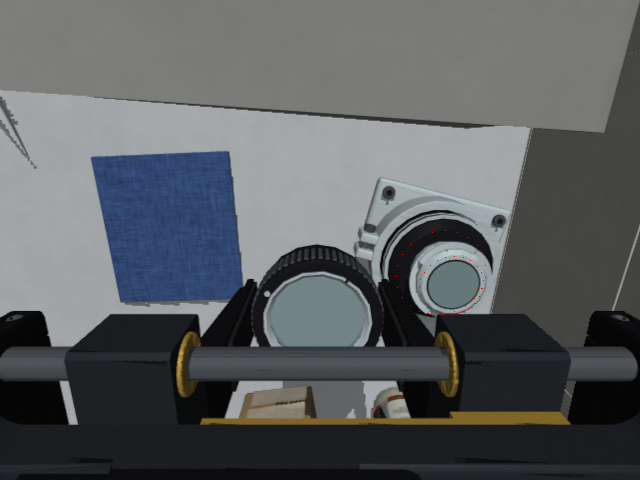

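View pics/w5c.png

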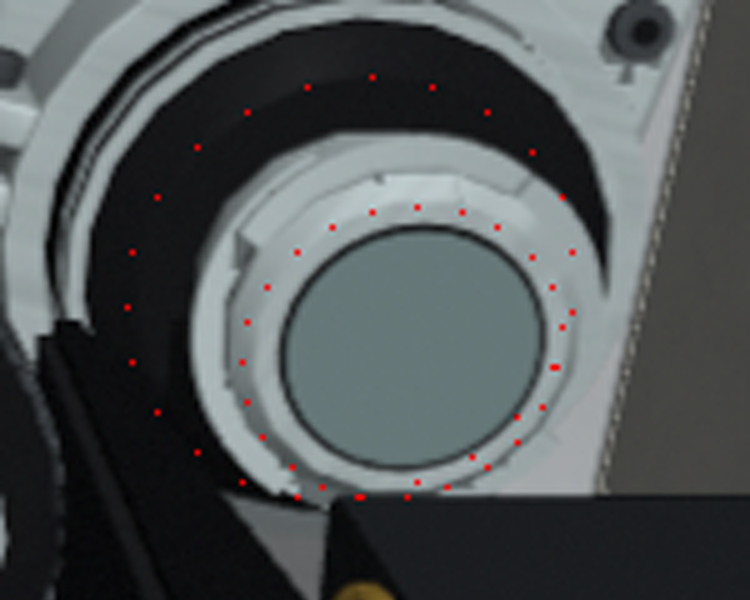

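Call:
play_rows:
  moves:
    - [-0.003,0.022,0,-0.013,-0.002,0,0]
    - [-0.003,0.022,0,0,0,0,0]
    - [-0.002,0.02,0.005,0,0,0,0]
    - [0,0.01,0.005,0,0,0,0]
    - [0,0,0,0,0,0,0]
    - [0,0,0,0,0,0,0]

```text
t: 8.3
eef_pos: [664.4, 7.0, 121.7]
tcp_rot: [-3.138, -0.001, 1.645]
ft_force: [0.3, -0.1, -1.2]
opening: 0.621
```

Call:
play_rows:
  moves:
    - [-0.0016,0.0121,0.006,-0.004,-0.001,0,0]
    - [0,0,0.006,0,0,0,0]
    - [0,0,0.006,0,0,0,0]
    - [0,0,0,0,0,0,0]
    - [0,0,0,0,0,0,0]

```text
t: 8.8
eef_pos: [675.5, 6.4, 102.3]
tcp_rot: [-3.141, 0.0, 1.645]
ft_force: [-0.1, -0.8, -1.9]
opening: 0.623
```

Call:
play_rows:
  moves:
    - [-0.0002,0.0011,0.005,0,0,0,0]
    - [0,0,0.004,0,0,0,0]
    - [0,0,0.002,0,0,0,0]
    - [0,0,0,0,0,0,0]
    - [0,0,0,0,0,0,0]

```text
t: 9.3
eef_pos: [676.6, 6.3, 90.5]
tcp_rot: [-3.141, 0.0, 1.645]
ft_force: [-0.2, -0.6, -1.4]
opening: 0.625
```

```bash
python3 - <<'E'
from h import *
s=state(); print(s['joints'].round(3),s['eef_pos'].round(2),s['tcp_rot'].round(4),s['ft_force'].round(2),s['moment'].round(3))
c=snap('top','t2.png');im=c['img'][:,:,::-1]
cv2.imwrite('pics/t2c.png',cv2.resize(im[130:250,180:320],None,fx=5,fy=5,interpolation=cv2.INTER_CUBIC))
E
```

```text
[-0.088  0.71   1.546 -0.     0.887 -0.162] [676.58   6.32  90.49] [-3.1410e+00  2.0000e-04  1.6448e+00] [-0.24 -0.58 -1.38] [-0.056  0.035 -0.026]
```

View pics/t2.png

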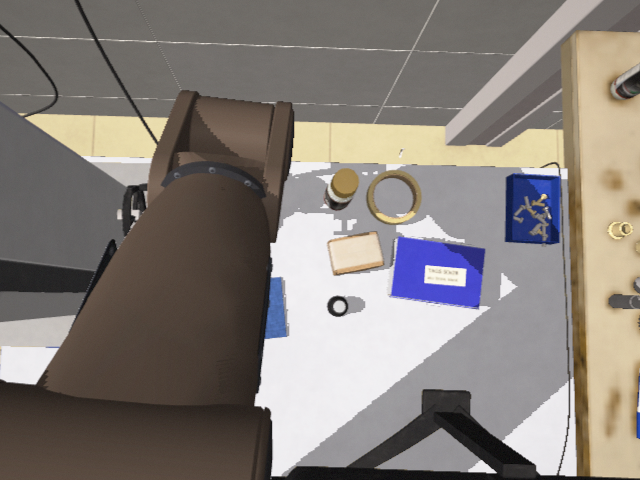

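```bash
python3 - <<'E'
from h import *
c=snap('wrist','w6.png');im=c['img'][:,:,::-1].copy()
cv2.imwrite('pics/w6c.png',cv2.resize(im[150:400,170:470],None,fx=2.4,fy=2.4,interpolation=cv2.INTER_CUBIC))
E
```

View pics/w6c.png

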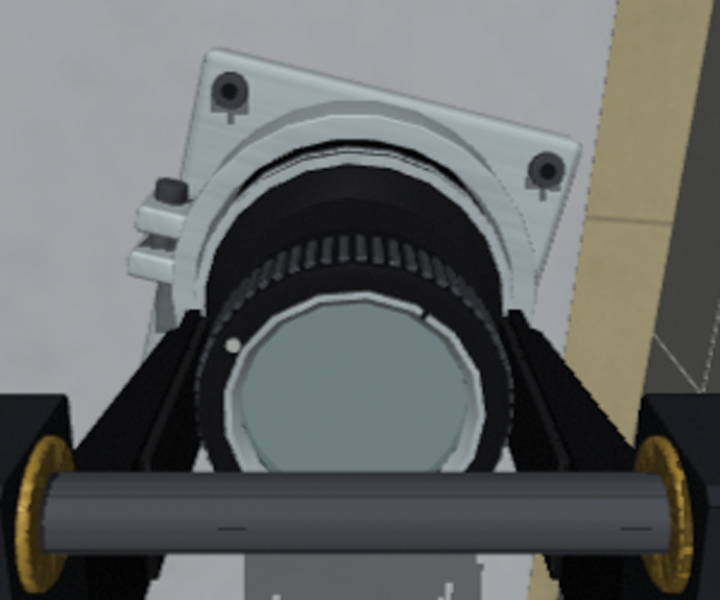

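Call:
play_rows:
  moves:
    - [0,0,0.002,0,0,0,0]
    - [0,0,0.001,0,0,0,0]
    - [0,0,0,0,0,0,0]

```text
t: 9.7
eef_pos: [676.7, 6.3, 87.7]
tcp_rot: [3.142, 0.0, 1.645]
ft_force: [0.6, 0.2, -1.6]
opening: 0.625
```

Call:
play_rows:
  moves:
    - [0,0,0.001,0,0,0,0]
    - [0,0,0.0005,0,0,0,0]
    - [0,0,0,0,0,0,0]

```text
t: 10.0
eef_pos: [676.7, 6.3, 86.1]
tcp_rot: [3.141, 0.0, 1.645]
ft_force: [-0.1, 0.1, -2.0]
opening: 0.627
```

Call:
play_rows:
  moves:
    - [0,0,0.0007,0,0,0,0]
    - [0,0,0,0,0,0,0]

```text
t: 10.2
eef_pos: [676.7, 6.3, 85.3]
tcp_rot: [3.142, 0.0, 1.645]
ft_force: [0.0, -0.4, -1.8]
opening: 0.619
```

Call:
play_rows:
  moves:
    - [0,0,0.0007,0,0,0,0]
    - [0,0,0,0,0,0,0]

```text
t: 10.4
eef_pos: [676.8, 6.3, 84.8]
tcp_rot: [3.141, 0.0, 1.645]
ft_force: [0.2, 0.5, -1.3]
opening: 0.627
```

Call:
play_rows:
  moves:
    - [0,0,0.0007,0,0,0,0]
    - [0,0,0,0,0,0,0]

```text
t: 10.6
eef_pos: [676.9, 6.3, 84.8]
tcp_rot: [3.141, 0.001, 1.645]
ft_force: [-0.7, 0.9, -1.0]
opening: 0.628
```

Call:
play_rows:
  moves:
    - [0,0,0.0007,0,0,0,0]
    - [0,0,0,0,0,0,0]

```text
t: 10.8
eef_pos: [676.9, 6.3, 84.8]
tcp_rot: [3.14, 0.001, 1.645]
ft_force: [-0.6, -0.7, -0.2]
opening: 0.627
```

Call:
play_rows:
  moves:
    - [0,0,0.0003,0,0,-0.06,0]
    - [0,0,0.0003,0,0,-0.06,0]

```text
t: 11.0
eef_pos: [677.3, 6.5, 84.8]
tcp_rot: [3.139, 0.001, 1.767]
ft_force: [-1.4, 1.5, 3.8]
opening: 0.621
```

```bash
python3 - <<'E'
from h import *
s=state(); print(s['joints'].round(3),s['eef_pos'].round(2),s['tcp_rot'].round(4),s['ft_force'].round(2),s['moment'].round(3))
E
```

```text
[-0.088  0.717  1.549  0.     0.873 -0.284] [677.3    6.46  84.83] [3.1390e+00 7.0000e-04 1.7671e+00] [-1.44  1.51  3.81] [ 0.101  0.306 -0.044]
```

Call:
play_rows:
  moves:
    - [0,-0.0003,0.0002,0.002,0,-0.06,0]
    - [0,0,0.0002,0,0,-0.06,0]
    - [0,0,0.0002,0,0,-0.06,0]

```text
t: 11.3
eef_pos: [677.4, 6.7, 84.2]
tcp_rot: [3.14, 0.001, 1.954]
ft_force: [-0.5, 0.3, -2.0]
opening: 0.624
```

Call:
play_rows:
  moves:
    - [0,0,0.0007,0,0,0,0]
    - [0,0,0.0007,0,0,0,0]
    - [0,0,0,0,0,0,0]

```text
t: 11.6
eef_pos: [677.2, 6.6, 81.8]
tcp_rot: [3.141, 0.001, 1.952]
ft_force: [-0.2, -0.2, -1.7]
opening: 0.623
```

Call:
play_rows:
  moves:
    - [0,0,0.0007,0,0,0,0]
    - [0,0,0,0,0,0,0]

```text
t: 11.8
eef_pos: [677.4, 6.7, 81.6]
tcp_rot: [3.14, 0.001, 1.951]
ft_force: [-0.1, 0.3, -1.0]
opening: 0.625
```

```bash
python3 - <<'E'
from h import *
im=cv2.imread('pics/top0.png');cv2.imwrite('pics/hw.png',cv2.resize(im[160:270,90:200],None,fx=5,fy=5,interpolation=cv2.INTER_CUBIC))
im=cv2.imread('pics/w1.png');cv2.imwrite('pics/hw1.png',cv2.resize(im[0:120,520:640],None,fx=5,fy=5,interpolation=cv2.INTER_CUBIC))
E
```

```text
(no output)
```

View pics/hw.png

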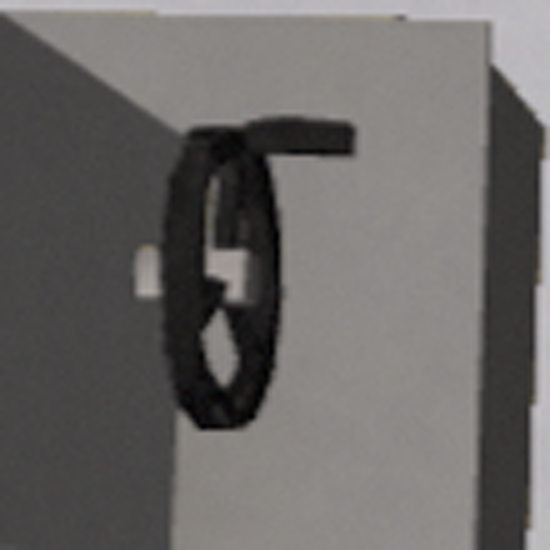

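View pics/hw1.png

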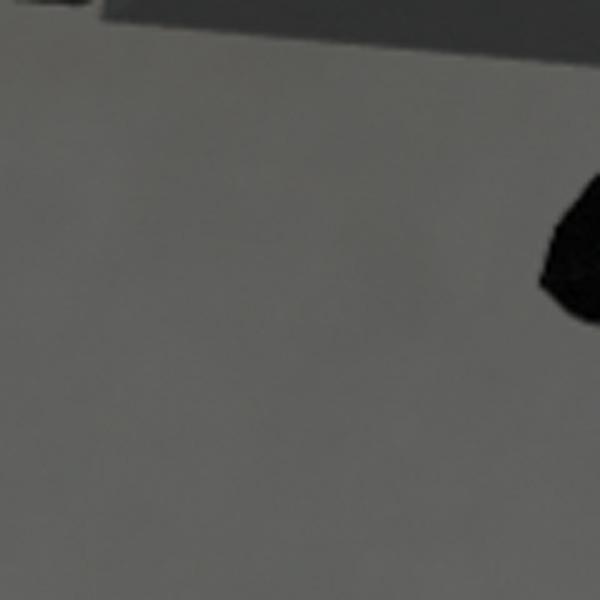

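```bash
python3 - <<'E'
from h import *
c=dict(np.load('pics/top0.png.npz')); s=dict(np.load('pics/w1.png.npz'))
A=[];b=[]
for cc,uv in((c,(134.4,244)),(s,(628,56))):
    C=onplane(cc,*uv,0);D=onplane(cc,*uv,100)-C;D/=np.linalg.norm(D);P=np.eye(3)-np.outer(D,D);A.append(P);b.append(P@C)
X,r,_,_=np.linalg.lstsq(np.vstack(A),np.hstack(b),rcond=None);print(X,r)
for z in (X[2]-20,X[2],X[2]+50): print(z,onplane(c,160,187,z))
E
```

```text
[570.37322639 157.48044317 171.89131308] [41.21506253]
151.89131307659474 [658.35382164 133.99688509 151.89131308]
171.89131307659474 [654.40016125 129.26105597 171.89131308]
221.89131307659474 [644.51601025 117.42148315 221.89131308]
```

Call:
play_rows:
  moves:
    - [0,-0.0002,-0.0001,0.001,0,-0.08,0]
    - [0,0,-0.0001,0,0,-0.08,0]
    - [0,0,-0.0001,0,0,-0.08,0]

```text
t: 12.1
eef_pos: [677.2, 6.5, 82.2]
tcp_rot: [3.141, 0.001, 2.196]
ft_force: [-1.9, -0.9, 1.3]
opening: 0.622
```

```bash
cat > st.py <<'E'
from h import *
s=state(); print(s['t'],s['joints'].round(3),s['eef_pos'].round(2),s['tcp_rot'].round(4),s['ft_force'].round(2),s['moment'].round(3),round(s['opening'],3))
E
python3 st.py
```

```text
12.1 [-8.80e-02  7.20e-01  1.55e+00 -1.00e-03  8.70e-01 -7.12e-01] [677.22   6.51  82.2 ] [3.1413e+00 1.1000e-03 2.1956e+00] [-1.9  -0.85  1.32] [-0.009  0.246 -0.084] 0.622
```

Call:
play_rows:
  moves:
    - [0,0,-0.0001,0,0,-0.08,0]
    - [0,0,-0.0001,0,0,-0.08,0]
    - [0,0,-0.0001,0,0,-0.08,0]
    - [0,0,-0.0001,0,0,-0.08,0]

```text
t: 12.5
eef_pos: [676.9, 6.4, 83.0]
tcp_rot: [-3.141, 0.001, 2.526]
ft_force: [-1.0, -0.1, 0.9]
opening: 0.624
```

Call:
play_rows:
  moves:
    - [0,0,-0.0001,0,0,-0.08,0]
    - [0,0,-0.0001,0,0,-0.08,0]
    - [0,0,-0.0001,0,0,-0.08,0]
    - [0,0,-0.0001,0,0,-0.08,0]

```text
t: 12.9
eef_pos: [676.8, 6.1, 83.9]
tcp_rot: [-3.141, 0.001, 2.858]
ft_force: [-1.4, -0.4, 0.5]
opening: 0.622
```

```bash
python3 st.py
```

```text
12.9 [-0.088  0.718  1.55  -0.002  0.873 -1.374] [676.78   6.09  83.88] [-3.1406e+00  7.0000e-04  2.8575e+00] [-1.41 -0.36  0.54] [-0.122  0.249 -0.001] 0.622
```

Call:
play_rows:
  moves:
    - [0,0,-0.0001,0,0,-0.08,0]
    - [0,0,-0.0001,0,0,-0.08,0]
    - [0,0,-0.0001,0,0,-0.08,0]

```text
t: 13.2
eef_pos: [676.8, 5.8, 84.5]
tcp_rot: [-3.14, 0.001, 3.106]
ft_force: [-1.6, 0.3, -0.8]
opening: 0.623
```

Call:
play_rows:
  moves:
    - [0,0,0.0001,0,0,-0.04,0]
    - [0,0,0.0001,0,0,-0.03,0]

```text
t: 13.4
eef_pos: [676.9, 5.6, 84.7]
tcp_rot: [-3.14, 0.001, -3.104]
ft_force: [-1.3, 0.4, 0.7]
opening: 0.623
```

Call:
play_rows:
  moves:
    - [0,0,0.0003,0,0,-0.02,0]
    - [0,0,0.0003,0,0,-0.02,0]
    - [0,0,0.0003,0,0,-0.02,0]

```text
t: 13.7
eef_pos: [677.3, 5.5, 84.7]
tcp_rot: [-3.14, 0.002, -3.042]
ft_force: [-1.4, 0.4, 4.5]
opening: 0.626
```

Call:
play_rows:
  moves:
    - [0,0,0.0003,0,0,-0.02,0]
    - [0,0,0.0003,0,0,-0.02,0]
    - [0,0,0.0003,0,0,-0.02,0]

```text
t: 14.0
eef_pos: [677.4, 5.8, 84.7]
tcp_rot: [-3.14, 0.003, -2.978]
ft_force: [-2.3, 0.7, 5.3]
opening: 0.621
```

Call:
play_rows:
  moves:
    - [0,0,0.0002,0,0,-0.06,0]
    - [0,0,0.0002,0,0,-0.06,0]
    - [0,0,0.0002,0,0,-0.06,0]
    - [0,0,0,0,0,0,0]

```text
t: 14.4
eef_pos: [676.8, 6.4, 83.6]
tcp_rot: [-3.141, 0.002, -2.789]
ft_force: [0.5, -0.9, -1.4]
opening: 0.622
```

Call:
play_rows:
  moves:
    - [0,0,0.0007,0,0,0,0]
    - [0,0,0.0007,0,0,0,0]
    - [0,0,0,0,0,0,0]

```text
t: 14.7
eef_pos: [676.7, 6.4, 81.5]
tcp_rot: [-3.141, 0.001, -2.792]
ft_force: [-1.9, -0.0, 3.2]
opening: 0.622
```

Call:
play_rows:
  moves:
    - [0,0,0,0,0,0.03,0]
    - [0,0,0.0002,0,0,0.08,0]
    - [0,0,0.0002,0,0,0.08,0]
    - [0,0,0.0002,0,0,0.08,0]

```text
t: 15.1
eef_pos: [677.2, 5.9, 80.8]
tcp_rot: [-3.14, 0.002, -3.073]
ft_force: [0.4, -0.7, -0.2]
opening: 0.621
```

```bash
python3 st.py
```

```text
15.1 [-8.800e-02  7.220e-01  1.552e+00 -1.000e-03  8.660e-01 -1.727e+00] [677.2    5.9   80.84] [-3.1402e+00  2.3000e-03 -3.0726e+00] [ 0.35 -0.71 -0.2 ] [-0.145  0.046  0.06 ] 0.621
```

Call:
play_rows:
  moves:
    - [0,0,0.0002,-0.001,0.002,0.08,0]
    - [0,0,0.0002,0,0,0.08,0]
    - [0,0,0.0002,0,0,0.08,0]
    - [0,0,0.0002,0,0,0.08,0]

```text
t: 15.5
eef_pos: [677.2, 5.4, 80.0]
tcp_rot: [-3.141, 0.001, 2.875]
ft_force: [-1.6, 0.2, -0.3]
opening: 0.626
```

Call:
play_rows:
  moves:
    - [0,0,0.0002,0,0,0.08,0]
    - [0,0,0.0002,0,0,0.08,0]
    - [0,0,0.0002,0,0,0.08,0]
    - [0,0,0.0002,0,0,0.08,0]

```text
t: 15.9
eef_pos: [677.1, 5.3, 79.1]
tcp_rot: [-3.141, 0.001, 2.539]
ft_force: [-0.7, 0.6, -0.1]
opening: 0.62
```

```bash
python3 st.py
```

```text
15.9 [-8.900e-02  7.240e-01  1.551e+00 -1.000e-03  8.660e-01 -1.056e+00] [677.14   5.32  79.07] [-3.1407e+00  6.0000e-04  2.5387e+00] [-0.7   0.58 -0.08] [-0.122  0.119  0.001] 0.62
```

Call:
play_rows:
  moves:
    - [0,0,0.0002,0,0,0.08,0]
    - [0,0,0.0002,0,0,0.08,0]
    - [0,0,0.0002,0,0,0.08,0]

```text
t: 16.2
eef_pos: [677.0, 5.2, 78.1]
tcp_rot: [-3.141, 0.001, 2.287]
ft_force: [0.3, -0.2, -2.3]
opening: 0.628
```

```bash
python3 st.py
```

```text
16.2 [-0.089  0.726  1.552 -0.002  0.864 -0.804] [677.04   5.23  78.05] [-3.1405e+00  7.0000e-04  2.2865e+00] [ 0.33 -0.23 -2.3 ] [-0.018  0.043  0.01 ] 0.628
```

Call:
play_rows:
  moves:
    - [0,0,0.0001,0,0,0.04,0]
    - [0,0,0.0001,0,0,0.04,0]

```text
t: 16.4
eef_pos: [677.1, 5.5, 78.0]
tcp_rot: [-3.141, 0.001, 2.2]
ft_force: [-1.0, 1.4, 2.1]
opening: 0.623
```

```bash
python3 st.py
```

```text
16.4 [-8.900e-02  7.260e-01  1.552e+00 -1.000e-03  8.640e-01 -7.180e-01] [677.12   5.5   77.96] [-3.1409e+00  6.0000e-04  2.2003e+00] [-0.98  1.35  2.07] [0.204 0.144 0.031] 0.623
```

Call:
play_rows:
  moves:
    - [0,0,0,0,0,0.04,0]
    - [0,0,0,0,0,0.04,0]

```text
t: 16.6
eef_pos: [677.2, 5.8, 78.0]
tcp_rot: [-3.141, 0.0, 2.115]
ft_force: [-0.9, -0.8, -0.1]
opening: 0.621
```

```bash
python3 st.py
```

```text
16.6 [-8.900e-02  7.260e-01  1.552e+00 -1.000e-03  8.640e-01 -6.330e-01] [677.2    5.76  77.99] [-3.1414e+00  5.0000e-04  2.1155e+00] [-0.86 -0.82 -0.11] [0.044 0.127 0.032] 0.621
```

Call:
play_rows:
  moves:
    - [0,0,0,0,0,0.04,0]
    - [0,0,0,0,0,0.04,0]

```text
t: 16.8
eef_pos: [677.3, 6.0, 78.0]
tcp_rot: [3.141, 0.0, 2.031]
ft_force: [-0.0, 0.3, 0.3]
opening: 0.625
```

```bash
python3 st.py
```

```text
16.8 [-0.089  0.726  1.552 -0.     0.863 -0.548] [677.31   5.99  77.98] [3.1414e+00 4.0000e-04 2.0308e+00] [-0.03  0.26  0.3 ] [0.084 0.136 0.011] 0.625
```

Call:
play_rows:
  moves:
    - [0,0,0,0,0,0.04,0]
    - [0,0,0,0,0,0.03,0]

```text
t: 17.0
eef_pos: [677.4, 6.2, 78.0]
tcp_rot: [3.141, 0.0, 1.956]
ft_force: [-1.0, -0.1, 0.3]
opening: 0.626
```

```bash
python3 st.py
```

```text
17.0 [-0.088  0.726  1.552  0.     0.863 -0.474] [677.42   6.19  77.97] [3.1410e+00 2.0000e-04 1.9562e+00] [-0.99 -0.09  0.32] [-0.016  0.048 -0.014] 0.626
```

Call:
play_rows:
  moves:
    - [0,0,0,0,0,0.03,0]
    - [0,0,0,0,0,0.03,0]

```text
t: 17.2
eef_pos: [677.5, 6.3, 78.0]
tcp_rot: [3.141, 0.0, 1.892]
ft_force: [-1.5, 1.0, -0.1]
opening: 0.625
```

```bash
python3 st.py
```

```text
17.2 [-0.088  0.726  1.552  0.     0.863 -0.41 ] [677.5    6.34  77.98] [3.1408e+00 2.0000e-04 1.8924e+00] [-1.5   1.04 -0.09] [-0.095  0.094  0.015] 0.625
```

Call:
play_rows:
  moves:
    - [0,0,0,0,0,0.03,0]
    - [0,0,0,0,0,0.03,0]
    - [0,0,0,0,0,0.03,0]

```text
t: 17.5
eef_pos: [677.6, 6.4, 78.0]
tcp_rot: [3.141, 0.0, 1.797]
ft_force: [-0.4, -0.2, -0.7]
opening: 0.625
```

```bash
python3 st.py; python3 - <<'E'
from h import *
c=snap('wrist','w7.png');im=c['img'][:,:,::-1].copy()
cv2.imwrite('pics/w7c.png',cv2.resize(im[150:400,170:470],None,fx=2.4,fy=2.4,interpolation=cv2.INTER_CUBIC))
E
```

```text
17.5 [-0.088  0.726  1.552  0.     0.863 -0.314] [677.6    6.35  77.97] [3.1405e+00 2.0000e-04 1.7967e+00] [-0.36 -0.24 -0.67] [-0.191  0.137  0.008] 0.625
```

View pics/w7c.png

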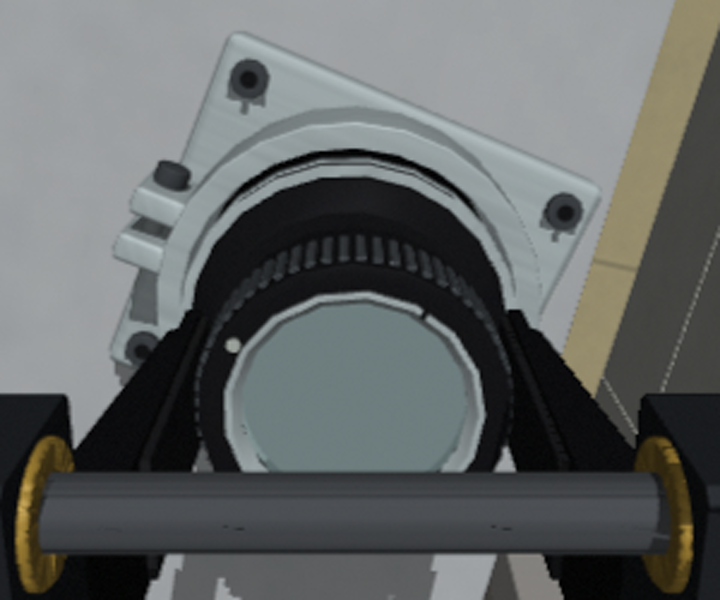

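Call:
play_rows:
  moves:
    - [0,0,0,0,0,0.03,0]
    - [0,0,0,0,0,0.03,0]
    - [0,0,0,0,0,0.03,0]

```text
t: 17.85
eef_pos: [677.4, 6.3, 78.0]
tcp_rot: [3.141, 0.0, 1.703]
ft_force: [-1.9, -0.9, 0.7]
opening: 0.625
```

```bash
python3 st.py
```

```text
17.85 [-0.088  0.726  1.552 -0.     0.863 -0.22 ] [677.43   6.25  77.98] [3.1410e+00 2.0000e-04 1.7028e+00] [-1.86 -0.85  0.7 ] [-0.175  0.448  0.174] 0.625
```

Call:
play_rows:
  moves:
    - [0,0,0,0,0,0.03,0]
    - [0,0,0,0,0,0.03,0]

```text
t: 18.05
eef_pos: [677.2, 6.0, 78.0]
tcp_rot: [-3.142, 0.001, 1.642]
ft_force: [-0.8, -0.6, -0.6]
opening: 0.627
```

```bash
python3 st.py
```

```text
18.05 [-8.800e-02  7.260e-01  1.552e+00 -1.000e-03  8.640e-01 -1.590e-01] [677.18   6.05  77.98] [-3.1416e+00  9.0000e-04  1.6424e+00] [-0.8  -0.56 -0.56] [-0.134  0.08   0.729] 0.627
```

Call:
play_rows:
  moves:
    - [0,0,0,0,0,0,0]

```text
t: 18.15
eef_pos: [677.1, 6.0, 78.0]
tcp_rot: [-3.142, 0.001, 1.643]
ft_force: [-1.1, -0.1, 0.6]
opening: 0.625
```

```bash
python3 st.py; python3 - <<'E'
from h import *
c=snap('wrist','w8.png');im=c['img'][:,:,::-1].copy()
cv2.imwrite('pics/w8c.png',cv2.resize(im[150:400,170:470],None,fx=2.4,fy=2.4,interpolation=cv2.INTER_CUBIC))
E
```

```text
18.15 [-8.800e-02  7.260e-01  1.552e+00 -1.000e-03  8.640e-01 -1.590e-01] [677.15   6.03  77.97] [-3.1415e+00  1.1000e-03  1.6428e+00] [-1.08 -0.15  0.56] [-0.101  0.077  0.317] 0.625
```

View pics/w8c.png

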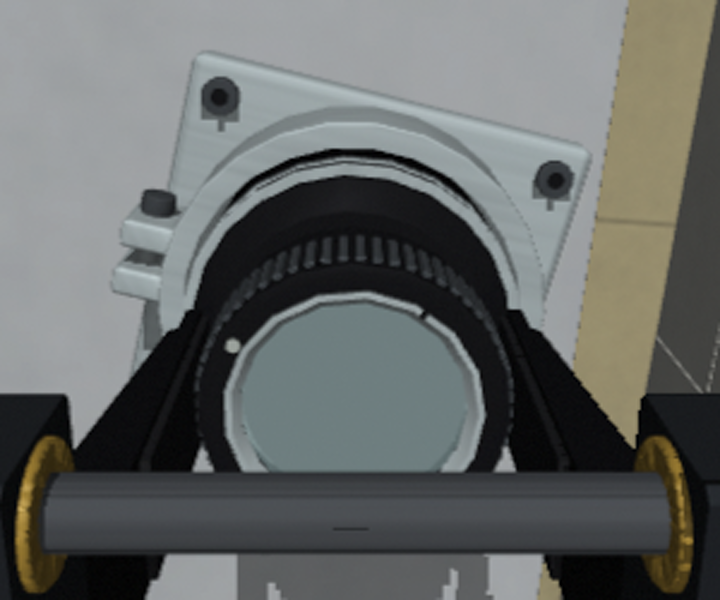

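Call:
play_rows:
  moves:
    - [0,0,0,0,0,0,100]
    - [0,0,0,0,0,0,100]
    - [0,0,0,0,0,0,100]
    - [0,0,0,0,0,0,100]
    - [0,0,0,0,0,0,100]

```text
t: 18.7
eef_pos: [677.6, 6.1, 78.1]
tcp_rot: [3.14, 0.001, 1.644]
ft_force: [-0.2, -0.3, -0.5]
opening: 0.973
```

Call:
play_rows:
  moves:
    - [0,0,-0.01,0,0,0,100]
    - [0,0,-0.02,0,0,0,100]
    - [0,0,-0.03,0,0,0,100]
    - [0,0,-0.03,0,0,0,100]
    - [0,0,-0.01,0,0,0,100]
    - [0,0,0,0,0,0,100]
    - [0,0,0,0,0,0,100]

```text
t: 19.4
eef_pos: [677.2, 6.2, 183.4]
tcp_rot: [3.141, 0.0, 1.644]
ft_force: [0.4, 0.6, -0.5]
opening: 0.995
```

```bash
python3 st.py; python3 - <<'E'
from h import *
c=snap('wrist','w9.png')
im=c['img'][:,:,::-1].copy()
for X,Y in((676.9,6),):
  for a in np.linspace(0,6.28,24):
    u,v=proj(c,(X+1+30*np.cos(a),Y+30*np.sin(a),85)); cv2.circle(im,(int(round(u)),int(round(v))),0,(0,0,255),-1)
cv2.imwrite('pics/w9c.png',im)
E
```

```text
19.4 [-0.088  0.608  1.469 -0.     1.064 -0.162] [677.16   6.2  183.41] [3.1408e+00 4.0000e-04 1.6443e+00] [ 0.44  0.57 -0.48] [-0.065  0.087 -0.013] 0.995
```

View pics/w9c.png

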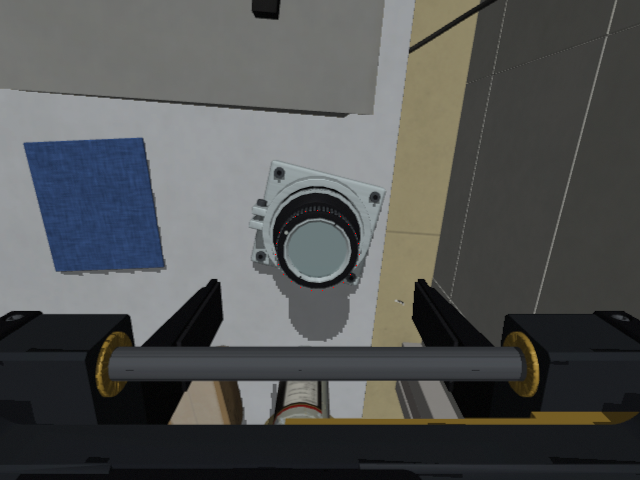

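```bash
python3 - <<'E'
from h import *
for f in ('w8','w9'):
    c=dict(np.load(f'pics/{f}.png.npz'));im=c['img']
    m=im.astype(int).min(2); 
    u0,v0=proj(c,(651,20,85)) if f=='w9' else (267,294)
    cv2.imwrite(f'pics/{f}d.png',cv2.resize(im[:,:,::-1][int(v0)-30:int(v0)+30,int(u0)-30:int(u0)+100],None,fx=6,fy=6,interpolation=cv2.INTER_CUBIC)); print(f,int(u0)-30,int(v0)-30)
    # dot: bright small blob
    n,l,st,ce=cv2.connectedComponentsWithStats((m[int(v0)-30:int(v0)+30,int(u0)-30:int(u0)+100]>95).astype(np.uint8))
    for i in range(1,n):
        if 3<=st[i,4]<60: p=(ce[i]+[int(u0)-30,int(v0)-30]); print(p.round(1),st[i,4],onplane(c,*p,85).round(1))
E
```

```text
w8 237 264
w9 250 199
```

View pics/w9d.png

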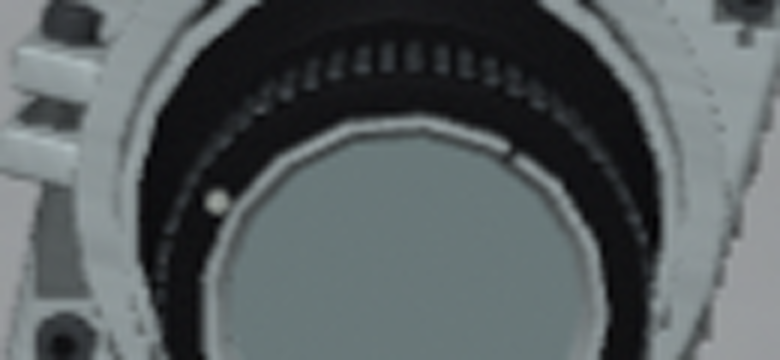

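```bash
python3 - <<'E'
from h import *
for f,a,b in(('w8',(267.1,293.8),(347.1,281.3)),('w9',(286.3,232.7),(335.5,224.3))):
    c=dict(np.load(f'pics/{f}.png.npz'))
    A=onplane(c,*a,85);B=onplane(c,*b,85);print(A.round(1),B.round(1),np.arctan2(*(B-A)[1::-1]).round(3))
c=snap('scene','s9.png')
im=c['img'][:,:,::-1];u,v=map(int,proj(c,(677,6,70)));print(u,v)
cv2.imwrite('pics/s9c.png',cv2.resize(im[180:300,190:310],None,fx=5,fy=5,interpolation=cv2.INTER_CUBIC))
E
```

```text
[655.3  18.5  85. ] [689.3  26.7  85. ] 0.239
[655.4  18.1  85. ] [689.4  26.7  85. ] 0.247
218 239
```

View pics/s9c.png

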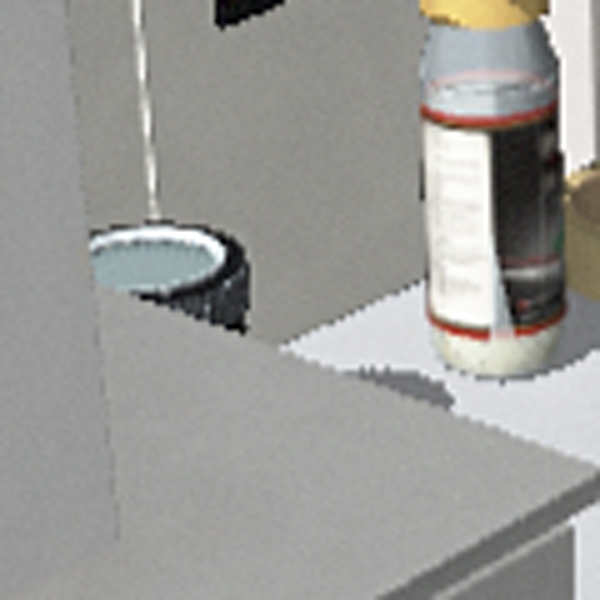

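```bash
python3 -c "
from cell import *
print(job_done())"
```

```text
the job is handed in; nothing more can be done
None
```

The cell is screwed home on the lens nose and released, and I have handed the job in at about 19.5 s of the 67 s allowed. No verdict was reported.

- **Crest and drop:** The cell happened to land almost at a crest, and the first drop came within about 0.3 rad of turning back. I wasn't sure that first crest had been held long enough to count. So I turned back one more quarter turn, climbing about 2.5 mm per rad, held the crest with 5–7 N of contact, and let it drop about 3.2 mm.
- **Screwing home:** Going forward, it seated at about 0.1 mm over the nose top, worked out from the tool height. It then turned freely through the thread play before it tightened.
- **Tightness:** The wrist torque read a momentary 0.73 N m on the last turning step, above the 0.2–0.6 finger-tight range but under 1. It settled at 0.32 N m before I let go.
- **Forces while threading:** The readings between moves showed at most about 7 N between cell and lens.
- **After release:** The marks on the cell turned by less than 0.01 rad (within reading error), so it did not unscrew. In the pictures it sits square, and the gripper is open and about 105 mm above the cell.
- **Bystanders:** The bottle looks unmoved in the last scene picture. I took no close final look at the loupe, but the arm did not come near it.
- **Not measured:** I could not read the thread load directly. That it exceeds 8 N is inferred from the tightening torque.

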